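# Put the stirring rod in its slanted tube and nest the cup

### The job

Clear away the finished sample. First take the long stirring rod out of the rack and push it tip first, fully home, into the slanted tube; then nest the single cup upright, all the way down, into the top of the stack of matching cups. Leave the stack, the small vials and the brown jar standing where they are.

Things in the scene. Friction and masses are not known exactly. Their poses are not given: they have to be found in the camera images.
- rod: Loose stirring rod, 180 mm long: steel shaft 11 mm in diameter from the tip up to 115 mm, then a round grey handle 18 mm in diameter up to 180 mm. It starts upright in one of the three holes of the rack, tip 10 mm above the table, handle up. Origin at the tip, on the axis; z runs from the tip to the handle. Mass about 45 g.
- tube: White tube fixed on an aluminium stand (base 130 x 90 x 12 mm), its axis leaning about 35 degrees from vertical with the open mouth leaning towards the robot's side. Outer diameter 25 mm, length 100 mm, bore 15 mm in diameter and 92 mm deep. Origin at the centre of the closed lower end (outside), inner floor 8 mm along z; z runs along the axis out through the mouth.
- tube_mouth (a point): Centre of the tube's open mouth, 100 mm along the tube's z from its origin, about 106 mm above the table.
- rack: Fixed aluminium block 160 x 56 x 60 mm with a row of three round holes 13.5 mm wide and 50 mm deep, 50 mm apart along its x axis, the middle one at its centre. Origin at the centre of its underside. The rod and the two vials stand in the holes, in any order.
- cup: The single white cup, loose, upright on the table: 90 mm tall, foot 34 mm in diameter, sides flaring to 56 mm at 62 mm height, then a step to a straight collar 66 mm in outer diameter, the top 24 mm. Wall 2.5 mm. Inside floor 30 mm above the foot: a nested cup sits 30 mm higher than the one below, its collar outside. Origin at the foot's centre, z up. About 50 g.
- stack_top: Upper cup of the stack of two, of the same shape and size as the single cup, nested in the lower one: its foot is 30 mm and its rim 120 mm above the table. Origin at the centre of its foot, z up.
- stack_low: Lower cup of the stack, same shape, standing loose on the table. Origin at the centre of its foot, z up.
- vial_a: Small capped glass vial standing in a hole of the rack, 90 mm tall in all, its 18 mm white cap reaching 100 mm above the table. Not to be disturbed. Origin at its foot.
- vial_b: A second vial, the same as vial_a, in another hole.
- jar: Brown glass jar with a white cap, 56 mm in diameter and 75 mm tall, standing loose on the table. Not to be disturbed. Origin at its foot.

How it is judged (in metres and radians):
On the way, in this order (a step that is already met when the one before it is completed fails the run):
1. the rod is fully home in the slanted tube (z of rod in the frame of tube between 0 and 0.014 m and x of rod in the frame of tube between -0.006 and 0.006 m and y of rod in the frame of tube between -0.006 and 0.006 m and angle between the z axis of rod and the z axis of tube, either way round below 0.12 rad), for 0.2 s.
2. the single cup is nested in the top cup of the stack (horizontal distance between cup and stack_top below 0.006 m and z of cup in the frame of stack_top between 0.025 and 0.035 m and angle between each of cup, stack_top's own z axis and vertical below 0.12 rad and horizontal distance between stack_top and stack_low below 0.006 m and z of stack_top in the frame of stack_low between 0.025 and 0.035 m and angle between stack_low's own z axis and vertical below 0.1 rad and height (world z) of stack_low below 0.006 m), for 0.2 s.
At the end, for the whole second after the job is handed in: The rod's tip is within 6 mm of the floor of the slanted tube's bore with the rod in line with the tube; the single cup stands upright in the top cup of the stack, concentric within 6 mm and seated 25 to 35 mm above it, the stack itself still nested and upright on the table; all at rest (all of step 1 and all of step 2 and linear speed of each of rod, cup, stack_top below 0.02 m/s); the robot touches nothing.
It fails at once if a rack vial or the brown jar was moved more than 40 mm, or the jar knocked over (distance of any of vial_a, vial_b, jar from where it was at the start of the episode above 0.04 m or angle between jar's own z axis and vertical above 0.6 rad).
It fails at once if the stack was pushed more than 40 mm from its place (distance of any of stack_low, stack_top from where it was at the start of the episode above 0.04 m).
It also fails if it takes over 72 s, if anything falls off the work surface, if the arm or the gripper's body presses on something with over 40 N, if the wrist force passes 120 N, or if a joint passes its speed limit or range.

### The arm

A 6-joint arm with a two-finger parallel gripper is mounted at the origin on the work surface. World frame = base frame: x ahead of the robot, y to its left, z up, the work surface at z = 0. Lengths are in mm, angles in rad, forces in N, time in s.
With the tool pointing down it reaches from about 275 to 825 mm from the base axis. Payload 4.9 kg.
Tool frame: the origin (TCP) lies at the very end of the fingers, on their centre line; the grasp point (between the pads) lies 19 mm behind it; z points along the fingers, y is the direction in which the jaws open and shut (so a half turn about z gives the same grasp; the last joint's range is limited). The gripper opens to 85 mm and grips with 20 to 120 N. Pads are 22 mm wide; open, the fingers measure 114 mm over their backs; the gripper's body (76 mm by 85 mm) begins 54 mm behind the grasp point. The pads swing forward as they close: fully open they stand 13 mm farther back than shut.
Start: joints at [1.216, 0.326, -0.193, 1.052, 0, 1.437], TCP at [120.448, 536.666, 210.881] pointing down, gripper open.
Joint ranges: [-2.65, 2.65], [-0.97, 1.79], [-1.3, 1.35], [-1.93, 2.1], [-1.47, 1.37], [-3.14, 3.14]. Speed limits (rad/s): [2.57, 2.57, 3.14, 3.14, 3.14, 3.14].

### API

Orientations are given as [roll, pitch, yaw] about the fixed x, y, z axes, in that order (R = Rz(yaw) Ry(pitch) Rx(roll)).
In Python, from bench import bot, solve_ik, imaging gives the robot as it stands. Calls block until the motion is done:
- bot.move_ptp(position, orientation): joint-space move of the TCP to a pose.
- bot.movel(position, rot=None, max_speed=150, threshold=None): straight line of the TCP; rot=None keeps the orientation; max_speed is the mean speed in mm/s. With threshold (N) it stops when the force on the tool has changed by that much, and returns True; else False.
- bot.move_j(angles): joint-space move.
- bot.grip(opening, effort=None): opening from 0.0 (shut) to 1.0 (fully open); effort is the grip in N (None keeps the last); returns when the fingers have stopped.
- bot.dwell(seconds).
- solve_ik(position, orientation): joint angles nearest the present ones, or None.
- bot.get_state(): the state.
- imaging.capture(name): name is "side" or "top" or "wrist"; returns the picture (384x512x3 uint8, blue, green, red); there is no depth.
- imaging.camera_model(name): a dict with "K" (3x3 intrinsics, pixels), "position" and "rotation" of the camera in the world. Camera axes: x right, y up, looking along -z (the intrinsics and any distortion apply to the point x, -y, -z); pixel columns grow to the right and rows downward; lengths in mm; the calibration is good to about 2 mm. A picture is of the moment at which its call begins: read the wrist's pose just before it. camera_model takes no time and is no camera call; for the wrist camera it gives the pose at the moment of the call.
A pose or a line that the arm cannot do raises bot.IKError and nothing moves.
- bot.sign_off(): hands the job in, once; it reports no verdict.
The state is a dict: "t": time; "qpos": joint angles; "joint_velocities": joint speeds; "effort": joint torques, N m; "tcp_pos": TCP position; "orientation": TCP orientation; "contact_force": force on the tool from outside, world axes, zero at the start; "wrist_torque": the same for the moment, N m; "opening": opening from 0.0 (shut) to 1.0 (fully open).
Only numpy, scipy, OpenCV 4.12 (cv2) and the standard library are available. Lean on these libraries where they do the work, as an engineer would, in place of code of your own. Each camera call takes 0.05 s, during which the arm holds its last target.

## Working session

There is one attempt and no reset: what is moved stays moved. The work goes in short steps, each a Python script; the robot and the scene stay as the last script left them, time stands still between calls to the robot, and variables do not carry over. Pictures are saved under pics/ and viewed, and the job is handed in when it is done.

```bash
ls; mkdir -p pics
python3 - <<'E'
from bench import bot, solve_ik, imaging
import cv2,numpy as np
np.set_printoptions(suppress=True,precision=4)
for n in ["side","top","wrist"]:
    m=imaging.camera_model(n); print(n,m)
    cv2.imwrite(f"pics/{n}0.png",imaging.capture(n))
print(bot.get_state())
E
```

```text
pics
side {'K': array([[424.4313,   0.    , 239.1975],
       [  0.    , 424.4313, 197.3636],
       [  0.    ,   0.    ,   1.    ]]), 'position': array([386.5007, 577.3953, 750.8957]), 'rotation': array([ 0.7533, -0.0154, -2.7824])}
top {'K': array([[349.428 ,   0.    , 253.432 ],
       [  0.    , 349.428 , 190.8142],
       [  0.    ,   0.    ,   1.    ]]), 'position': array([ 442.5107,   -8.7535, 1037.4177]), 'rotation': array([ 0.1535, -0.003 , -1.5577])}
wrist {'K': array([[317.7911,   0.    , 252.928 ],
       [  0.    , 317.7911, 193.3317],
       [  0.    ,   0.    ,   1.    ]]), 'position': array([ 40.7736, 555.1497, 373.5296]), 'rotation': array([-0.3217,  0.0015,  1.3501])}
{'t': 0.15, 'qpos': array([ 1.2158,  0.3268, -0.1933,  1.052 , -0.    ,  1.4366]), 'joint_velocities': array([ 0.0003,  0.    ,  0.0033,  0.0006,  0.0006, -0.0007]), 'effort': array([  0.0017, -44.3706,  26.2664,   0.0105,  -0.    ,   0.    ]), 'tcp_pos': array([120.2913, 536.2018, 210.2767]), 'orientation': array([-3.1403, -0.0001,  2.9208]), 'contact_force': array([-0.5567, -0.2933,  0.1136]), 'wrist_torque': array([-0.0231, -0.0356, -0.0746]), 'opening': 0.9997038588743261}
```

View pics/side0.png

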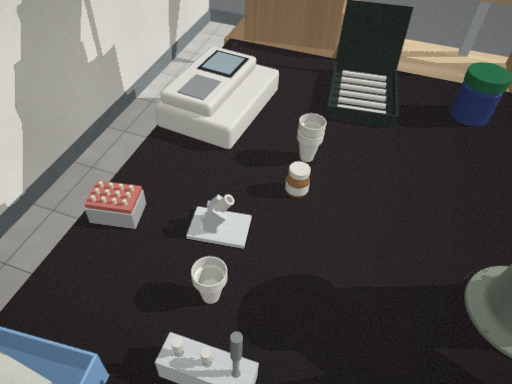

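View pics/top0.png

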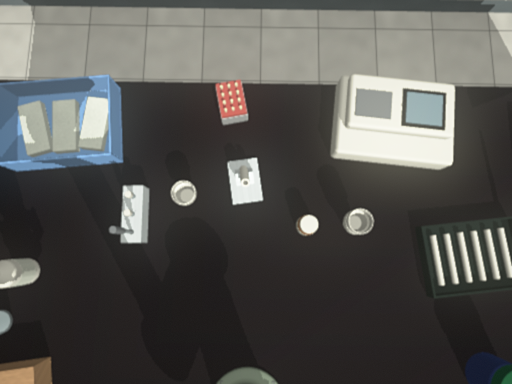

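View pics/wrist0.png

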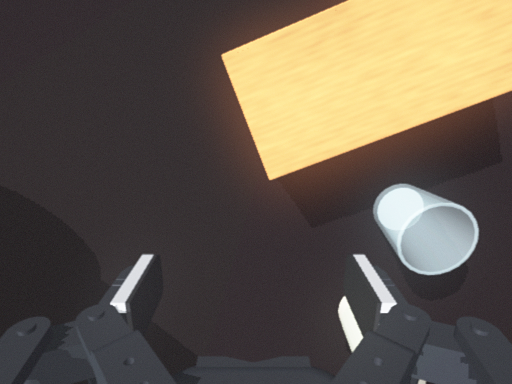

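```bash
cat > h.py <<'E'
import numpy as np, cv2
from scipy.spatial.transform import Rotation as R
from bench import bot, solve_ik, imaging
np.set_printoptions(suppress=True,precision=3)
def cam(n):
    m=imaging.camera_model(n); return m["K"],np.array(m["position"]),R.from_euler('xyz',m["rotation"]).as_matrix()
def ray(c,uv):
    K,p,Rm=c; x=(uv[0]-K[0,2])/K[0,0]; y=(uv[1]-K[1,2])/K[1,1]
    d=Rm@np.array([x,-y,-1.]); return p,d/np.linalg.norm(d)
def onz(c,uv,z):
    p,d=ray(c,uv); return p+d*(z-p[2])/d[2]
def proj(c,P):
    K,p,Rm=c; q=Rm.T@(np.array(P,float)-p); return np.array([K[0,0]*q[0]/-q[2]+K[0,2],K[1,1]*-q[1]/-q[2]+K[1,2]])
def tri(c1,u1,c2,u2):
    p1,d1=ray(c1,u1);p2,d2=ray(c2,u2)
    s=np.linalg.lstsq(np.c_[d1,-d2],p2-p1,rcond=None)[0]
    a=p1+s[0]*d1;b=p2+s[1]*d2
    return (a+b)/2,np.linalg.norm(a-b)
E
python3 - <<'E'
import cv2
s=cv2.imread("pics/side0.png");t=cv2.imread("pics/top0.png")
def z(im,x0,y0,w,h,k,f): cv2.imwrite(f,cv2.resize(im[y0:y0+h,x0:x0+w],None,fx=k,fy=k,interpolation=cv2.INTER_CUBIC))
z(s,150,180,130,100,6,"pics/s_a.png"); z(s,150,284,130,100,6,"pics/s_b.png"); z(s,250,100,130,100,6,"pics/s_c.png")
z(t,100,140,130,110,6,"pics/t_a.png"); z(t,210,140,60,70,8,"pics/t_b.png"); z(t,290,190,100,60,8,"pics/t_c.png")
E
```

```text
(no output)
```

View pics/s_a.png

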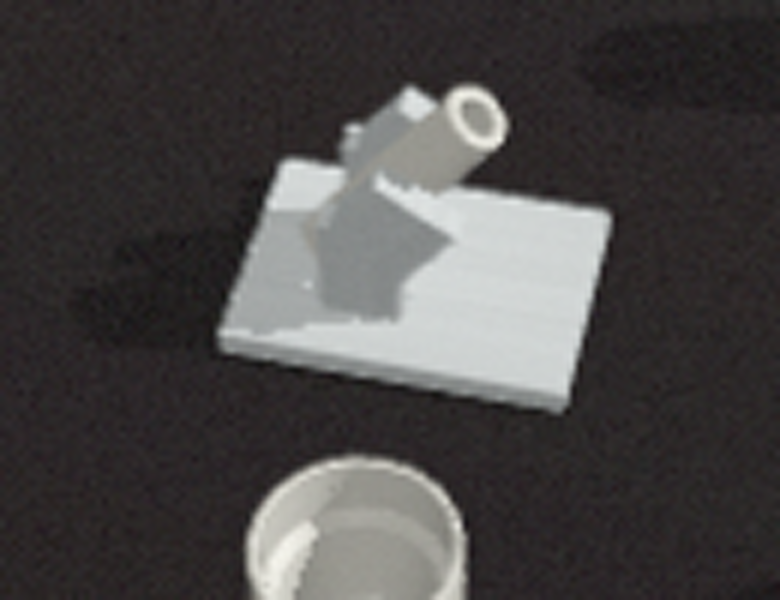

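View pics/s_b.png

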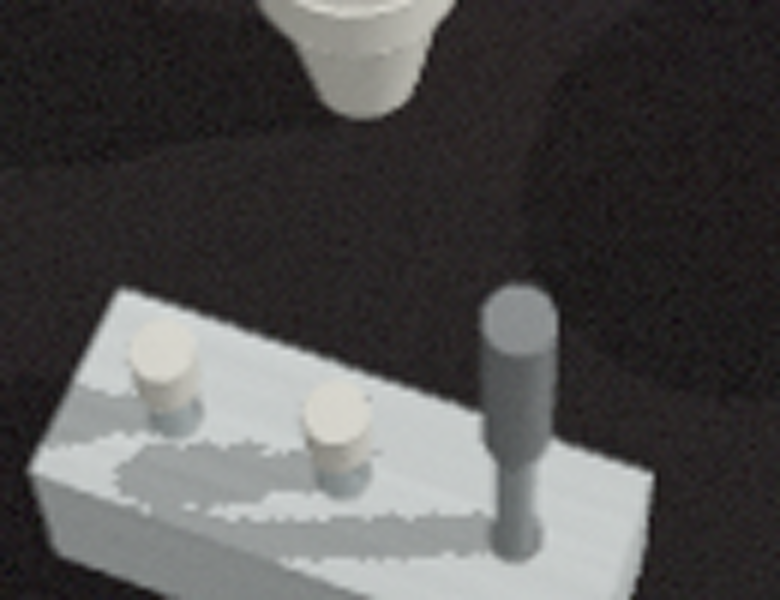

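View pics/t_a.png

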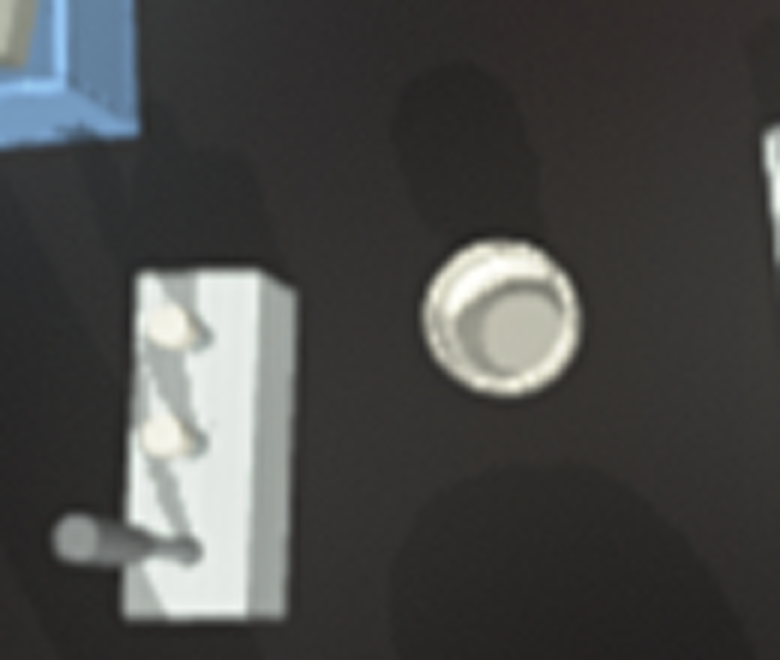

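View pics/t_b.png

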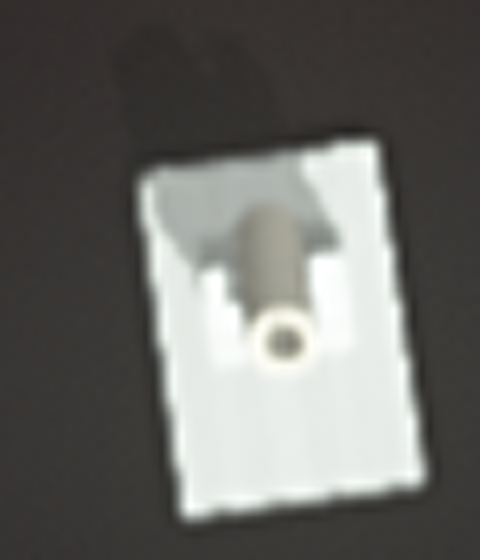

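View pics/t_c.png

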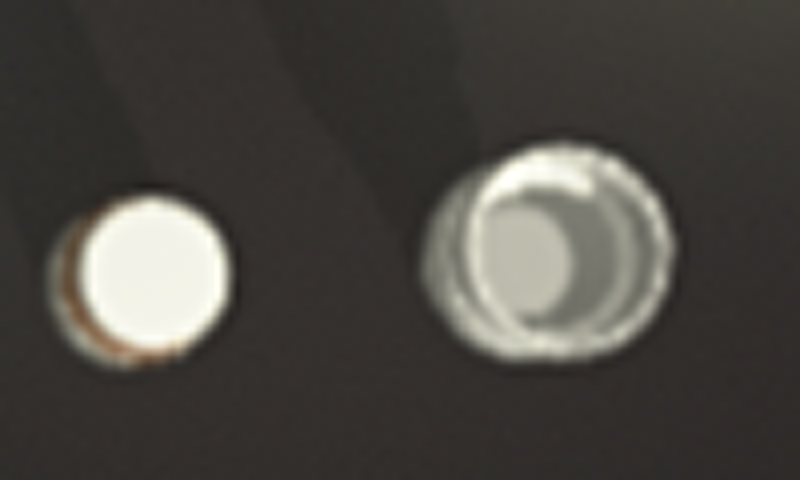

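View pics/s_c.png

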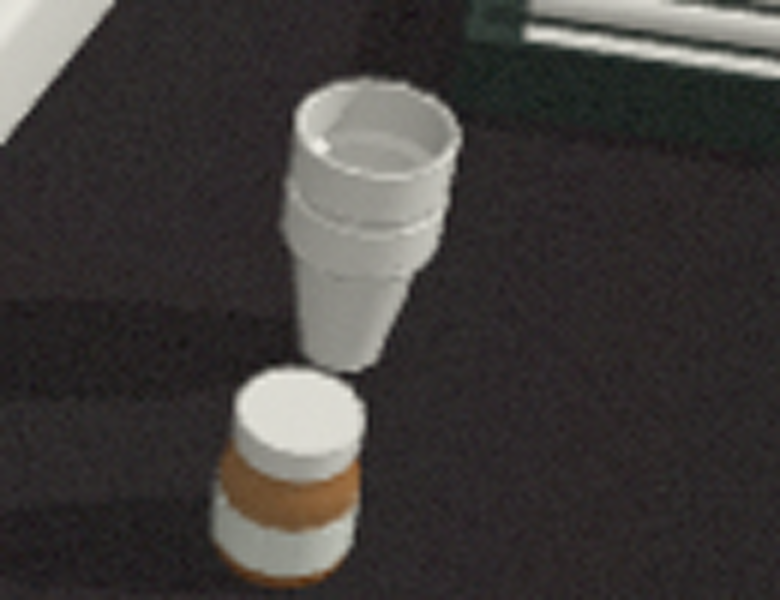

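Run:
```python
from h import *
S=cam("side");T=cam("top")
f=lambda x,y,x0,y0,k:(x0+(x+.5)/k-.5,y0+(y+.5)/k-.5)
sa=lambda x,y:f(x,y,150,180,6);sb=lambda x,y:f(x,y,150,284,6);sc=lambda x,y:f(x,y,250,100,6)
ta=lambda x,y:f(x,y,100,140,6);tb=lambda x,y:f(x,y,210,140,8);tc=lambda x,y:f(x,y,290,190,8)
def show(n,s,t,z):
    print(n,"tri",*tri(S,s,T,t),"side",onz(S,s,z)[:2],"top",onz(T,t,z)[:2])
show("mouth",sa(475,118),tb(285,341),106)
show("rodtop",sb(520,318),ta(77,539),190)
show("rodhole",sb(517,548),ta(185,551),60)
show("cuprim",sa(357,548),ta(501,318),90)
show("stackrim",sc(378,130),tc(571,250),120)
show("jartop",sc(300,408),tc(155,273),75)
print("base top corners, top:",[onz(T,tb(*p),12)[:2] for p in [(140,175),(378,140),(425,487),(183,520)]])
print("base side:",[onz(S,sa(*p),12)[:2] for p in [(285,160),(612,212),(568,400),(220,336)]])
print("rack top, top:",[onz(T,ta(*p),60)[:2] for p in [(137,270),(261,270),(248,620),(123,620)]])
print("rack side:",[onz(S,sb(*p),60)[:2] for p in [(122,287),(653,475),(32,472)]])
print("tube low vis", [onz(T,tb(*p),z)[:2] for p in [(272,215)] for z in (12,35,60)])
```

```text
mouth tri [611.323  13.127  97.308] 0.4285178494304345 side [608.115  20.626] top [609.974  12.964]
rodtop tri [474.778 329.904 187.584] 0.43620451868963656 side [474.182 330.944] top [474.902 328.979]
rodhole tri [474.136 332.331  54.08 ] 2.1628322110063305 side [472.321 334.304] top [475.011 330.445]
cuprim tri [582.505 183.997  85.175] 0.400870874857399 side [581.287 186.863] top [581.597 182.977]
stackrim tri [ 508.91  -294.747  113.788] 0.3944844313116411 side [ 507.521 -286.255] top [ 508.659 -292.804]
jartop tri [ 502.064 -163.881   72.35 ] 0.4053292299013944 side [ 501.41 -161.  ] top [ 502.101 -163.433]
base top corners, top: [array([689.52 ,  70.726]), array([704.281, -18.597]), array([572.77 , -37.503]), array([559.299,  51.652])]
base side: [array([701.074, -12.778]), array([573.497, -33.948]), array([558.56 ,  55.867]), array([687.277,  74.805])]
rack top, top: [array([606.588, 361.929]), array([607.387, 303.399]), array([443.824, 299.342]), array([443.068, 356.856])]
rack side: [array([604.17 , 305.945]), array([444.678, 302.765]), array([602.723, 362.358])]
tube low vis [array([674.823,  20.836]), array([669.613,  20.172]), array([663.949,  19.451])]
```

```bash
cat >> h.py <<'E'
U=np.array([-.9896,-.1438,0]);U/=np.linalg.norm(U)
def ori(tilt,flip=False,u=U):
    """tool z = -(axis tilted by tilt towards u); tool y horizontal; tool x on u side unless flip"""
    a=np.sin(tilt)*u+np.cos(tilt)*np.array([0,0,1]); z=-a
    h=np.array([-u[1],u[0],0]); y=h if np.dot(np.cross(h,z),u)>0 else -h
    if flip:y=-y
    M=np.c_[np.cross(y,z),y,z]
    return R.from_matrix(M).as_euler('xyz'),a
E
python3 - <<'E'
from h import *
t=np.radians(35)
for fl in (0,1):
    o,_=ori(0,fl); o2,a=ori(t,fl)
    print("down",o,"tilt",o2)
    for P in ([475,331,230],[475,331,141],[475,331,350],[582,184,200]): print(solve_ik(P,o))
    m=np.array([610,15,106.])
    for d in (30,131-92,131+30,131+8):
        print(d,solve_ik(m+a*d,o2))
E
```

```text
down [-3.142  0.    -2.997] tilt [-3.142  0.611 -2.997]
[ 0.481  0.369 -0.081  1.121  0.     0.337]
[ 0.481  0.433 -0.22   0.918  0.     0.337]
[0.481 0.337 0.174 1.407 0.    0.337]
[ 0.185  0.445 -0.042  1.084  0.     0.041]
30 [-0.215  0.166 -0.902 -0.077  0.203 -0.299]
39 [-0.22   0.142 -0.904 -0.054  0.206 -0.303]
161 [-0.296 -0.162 -0.874  0.295  0.247 -0.368]
139 [-0.28  -0.11  -0.886  0.227  0.238 -0.354]
down [3.142 0.    0.144] tilt [ 3.142 -0.611  0.144]
[ 0.481  0.369 -0.081  1.121  0.    -2.805]
[ 0.481  0.433 -0.22   0.918  0.    -2.805]
[ 0.481  0.337  0.174  1.407  0.    -2.805]
[ 0.185  0.445 -0.042  1.084  0.    -3.101]
30 [-0.215  0.166 -0.902 -0.077  0.203  2.843]
39 [-0.22   0.142 -0.904 -0.054  0.206  2.839]
161 [-0.296 -0.162 -0.874  0.295  0.247  2.774]
139 [-0.28  -0.11  -0.886  0.227  0.238  2.787]
```

Run:
```python
from h import *
o,_=ori(0)
t0=bot.get_state()["t"]
bot.move_ptp([475,331,230],o); bot.grip(0.5)
s=bot.get_state(); print(s["t"]-t0,s["tcp_pos"],s["orientation"],s["opening"])
C=cam("wrist"); im=imaging.capture("wrist"); cv2.imwrite("pics/w1.png",im)
print(C[1],"pred rodtop px",proj(C,[475,331,190]))
```

```text
2.0083 [474.861 331.173 230.003] [-3.142 -0.    -2.997] 0.5001796820656057
[394.175 320.448 393.34 ] pred rodtop px [251.175 212.196]
```

View pics/w1.png

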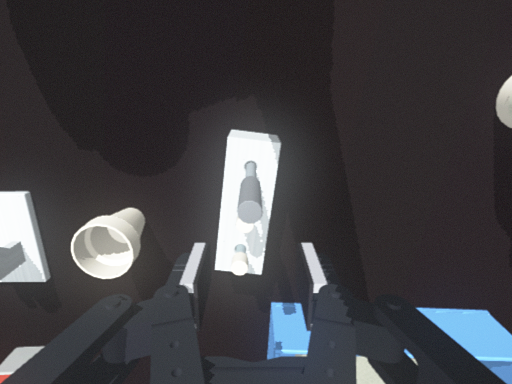

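Run:
```python
from h import *
im=cv2.imread("pics/w1.png"); C=cam("wrist")
cv2.imwrite("pics/w1z.png",cv2.resize(im[140:240,200:300],None,fx=6,fy=6,interpolation=cv2.INTER_CUBIC))
print(onz(C,(249.5,213),190),onz(C,(106,246),90))
```

```text
[475.809 329.873 190.   ] [575.414 188.614  90.   ]
```

View pics/w1z.png

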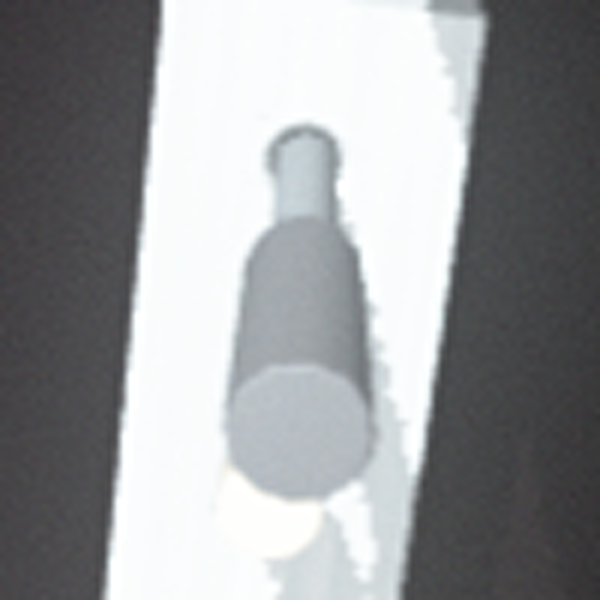

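Run:
```python
from h import *
C=cam("wrist")
print(onz(C,(249.9,211.4),190),onz(C,(250.2,164.9),60))
p=onz(C,(249.9,211.4),190)
bot.movel([p[0],p[1],141],max_speed=120)
bot.grip(0,effort=90); s=bot.get_state(); print(s["t"],s["opening"],s["contact_force"],s["wrist_torque"])
bot.movel([p[0],p[1],270],max_speed=150)
s=bot.get_state(); print(s["t"],s["tcp_pos"],s["opening"],s["contact_force"],s["wrist_torque"])
Cw=cam("wrist");cv2.imwrite("pics/w2.png",imaging.capture("wrist"))
print("tip pred",proj(Cw,s["tcp_pos"]-[0,0,131]))
```

```text
[474.597 329.978 190.   ] [472.822 328.857  60.   ]
3.4667 0.17048415941659617 [ 0.087 -0.385  6.124] [-0.273  0.063 -0.025]
4.475 [473.988 329.712 268.849] 0.16124842282460938 [-0.163  1.263 -1.338] [ 0.075 -0.026 -0.008]
tip pred [251.967 177.012]
```

View pics/w2.png

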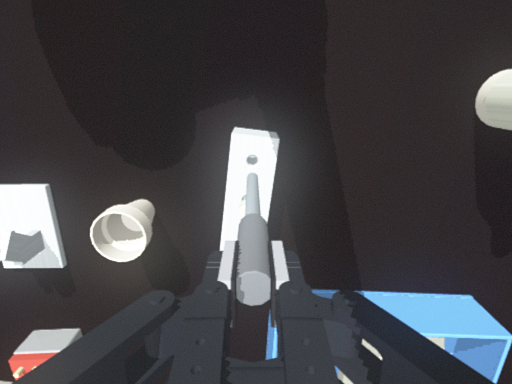

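Run:
```python
from h import *
o2,a=ori(np.radians(35))
m=np.array([609.5,15.5,106])
bot.move_ptp(m+a*191,o2)
s=bot.get_state(); print(s["t"],s["tcp_pos"],m+a*191,s["orientation"],o2)
C=cam("wrist");im=imaging.capture("wrist");cv2.imwrite("pics/w3.png",im)
cv2.imwrite("pics/w3z.png",cv2.resize(im[100:250,180:330],None,fx=4,fy=4,interpolation=cv2.INTER_CUBIC))
cv2.imwrite("pics/side3.png",imaging.capture("side"));cv2.imwrite("pics/top3.png",imaging.capture("top"))
print("tip",proj(C,s["tcp_pos"]-131*a),"mouth",proj(C,m), "bottom", proj(C,m-a*100))
```

```text
5.7917 [501.801  -0.003 263.041] [501.086  -0.254 262.458] [ 3.141  0.611 -2.997] [-3.142  0.611 -2.997]
tip [251.792 176.47 ] mouth [251.818 161.601] bottom [252.016 146.134]
```

View pics/w3.png

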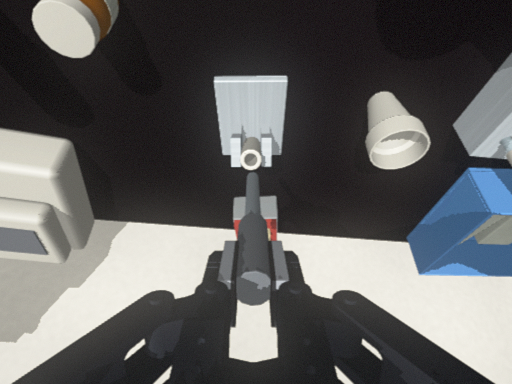

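View pics/w3z.png

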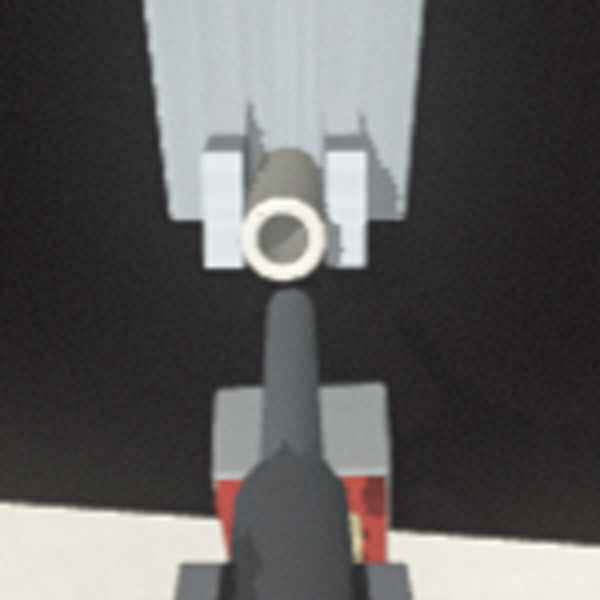

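View pics/side3.png

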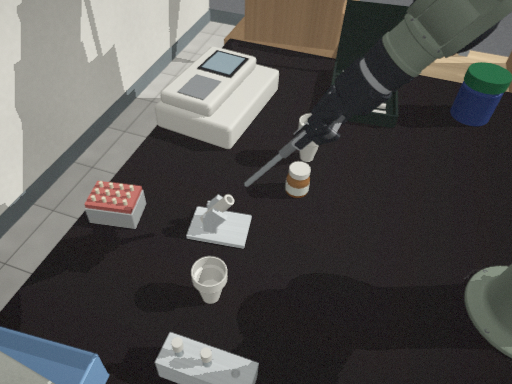

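Run:
```python
import cv2
s=cv2.imread("pics/side3.png");t=cv2.imread("pics/top3.png")
def z(im,x0,y0,w,h,k,f): cv2.imwrite(f,cv2.resize(im[y0:y0+h,x0:x0+w],None,fx=k,fy=k,interpolation=cv2.INTER_CUBIC))
z(s,200,150,80,70,8,"pics/s3z.png"); z(t,210,150,80,80,7,"pics/t3z.png")
```

```text
(no output)
```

View pics/s3z.png

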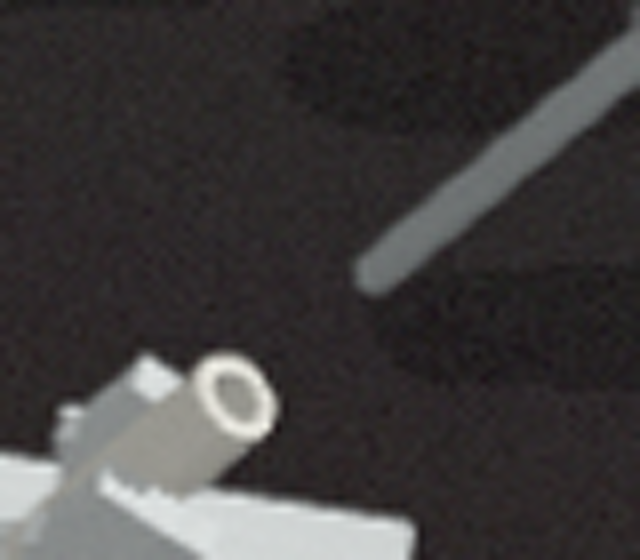

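View pics/t3z.png

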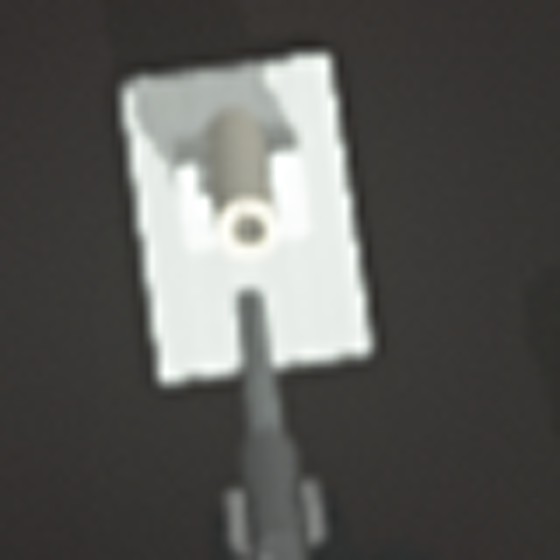

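```bash
cat > d.py <<'E'
from h import *
from scipy.optimize import least_squares
o2,a=ori(np.radians(35)); X=R.from_euler('xyz',o2).as_matrix()
tcp=np.array([501.801,-0.003,263.041]); tip=tcp-131*a; m=np.array([609.5,15.5,106])
f=lambda x,y,x0,y0,k:np.array((x0+(x+.5)/k-.5,y0+(y+.5)/k-.5))
S=cam("side");T=cam("top")
ang=np.linspace(0,2*np.pi,73)
rim=[tip+5.5*(np.cos(t)*X[:,0]+np.sin(t)*X[:,1]) for t in ang]
def ext(c):  # extreme point of rim along projected rod direction
    d=proj(c,tip)-proj(c,tcp); d/=np.linalg.norm(d)
    return max((proj(c,p)@d for p in rim)),d
out=[]
for n,c,ob,mo in (("side",S,f(364,284,200,150,8),f(236,397,200,150,8)),("top",T,f(249,290,210,150,7),f(247,229,210,150,7))):
    e,d=ext(c); b=ob@d-e; nrm=np.array([-d[1],d[0]]); bn=(ob-proj(c,tip))@nrm
    bias=b*d+bn*nrm; print(n,"bias px",bias,"mouth resid px",mo-proj(c,m)-bias)
    out.append((c,mo-bias))
W=cam("wrist"); out.append((W,np.array([250.6,159.1])))
def cost(P): return np.concatenate([proj(c,P)-o for c,o in out])
for sel in (out,out[:2],out[::2],out[1:]):
    r=least_squares(lambda P:np.concatenate([proj(c,P)-o for c,o in sel]),m)
    D=r.x-m
    print("mouth",r.x,"delta X,Y,axial",D@X[:,0],D@X[:,1],D@a,"cost",r.cost)
E
python3 d.py
```

```text
side bias px [0.973 0.772] mouth resid px [-0.947  1.023]
top bias px [-0.025  1.134] mouth resid px [ 0.635 -1.196]
mouth [612.365  14.66   99.775] delta X,Y,axial 1.3468958280298193 -1.2428890080936341 -6.6557970085202465 cost 0.3552604040792883
mouth [612.918  13.801 100.065] delta X,Y,axial 0.8333273208944908 -2.172391789342067 -6.66147148461028 cost 0.10291857510839986
mouth [611.581  14.785 100.353] delta X,Y,axial 1.636484165239056 -1.007040792108799 -5.7474175638097185 cost 0.08380394554955795
mouth [614.194  15.076  97.67 ] delta X,Y,axial 1.0228093839212478 -1.0944445063608907 -9.453381610180397 cost 0.08654330162857385
```

Run:
```python
from h import *
o2,a=ori(np.radians(35)); M=R.from_euler('xyz',o2).as_matrix()
S=cam("side"); m0=np.array([612.4,14.7,100.])
for deg in (32,35,38):
    aa=ori(np.radians(deg))[1]; d=proj(S,m0-100*aa)-proj(S,m0); print(deg,d[1]/d[0])
m=np.array([609.5,15.5,106])+1.2*M[:,0]-1.3*M[:,1]
bot.movel(m+a*(131+8),max_speed=80)
s=bot.get_state(); print(s["t"],s["tcp_pos"],m+a*139)
C=cam("wrist");im=imaging.capture("wrist");cv2.imwrite("pics/w4.png",im)
cv2.imwrite("pics/w4z.png",cv2.resize(im[100:250,180:330],None,fx=4,fy=4,interpolation=cv2.INTER_CUBIC))
z=lambda im,x0,y0,w,h,k,f: cv2.imwrite(f,cv2.resize(im[y0:y0+h,x0:x0+w],None,fx=k,fy=k,interpolation=cv2.INTER_CUBIC))
z(imaging.capture("side"),200,150,80,70,8,"pics/s4z.png");z(imaging.capture("top"),210,150,80,80,7,"pics/t4z.png")
```

```text
32 -0.9561966791233464
35 -0.8342110180301932
38 -0.729353705589014
6.7417 [529.892   2.713 219.35 ] [529.816   2.607 219.174]
```

View pics/w4z.png

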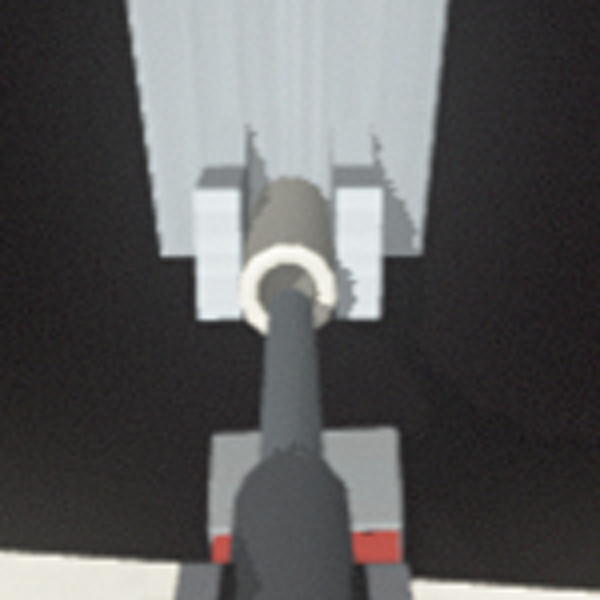

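View pics/s4z.png

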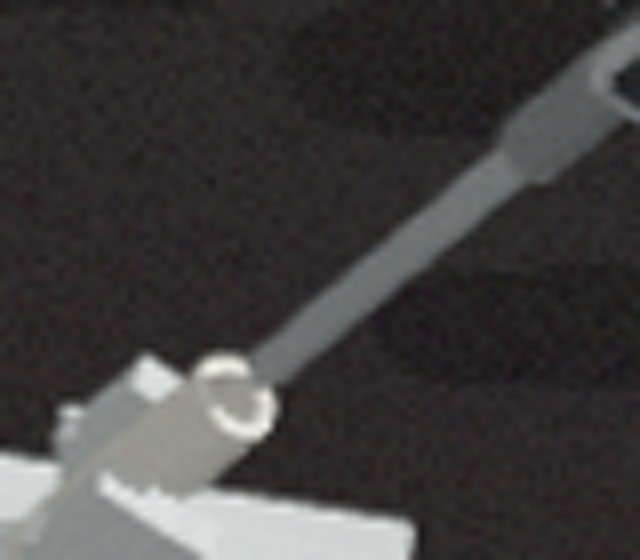

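View pics/t4z.png

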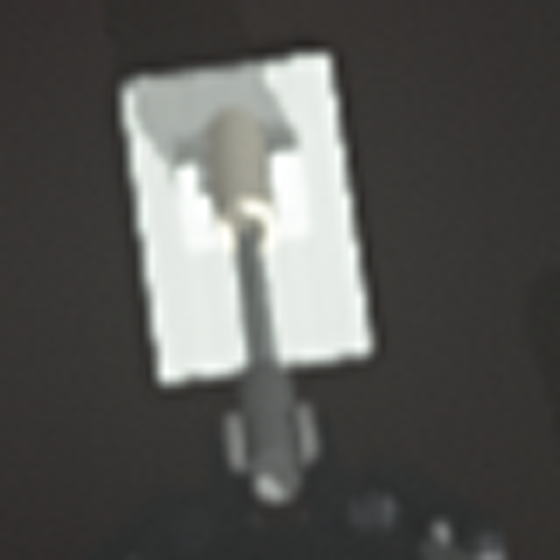

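Run:
```python
from h import *
o2,a=ori(np.radians(35)); M=R.from_euler('xyz',o2).as_matrix()
p0=bot.get_state()["tcp_pos"]; p0=p0+0.4*M[:,0]
base=bot.get_state()["contact_force"]
for d in (15,25,40,60):
    hit=bot.movel(p0-a*d,o2,max_speed=40,threshold=8); s=bot.get_state()
    F=s["contact_force"]-base
    print(d,hit,(p0-s["tcp_pos"])@a,"F XYa",F@M[:,0],F@M[:,1],F@a,s["wrist_torque"],s["t"])
    if hit: break
z=lambda im,x0,y0,w,h,k,f: cv2.imwrite(f,cv2.resize(im[y0:y0+h,x0:x0+w],None,fx=k,fy=k,interpolation=cv2.INTER_CUBIC))
z(imaging.capture("wrist"),180,100,150,150,4,"pics/w5z.png")
```

```text
15 False 15.311480246746942 F XYa -0.5165536306488668 -0.40379892689147684 -0.08518042864949009 [-0.065  0.636  0.011] 7.4083
25 False 25.28522177248003 F XYa -0.13795752368307865 -0.13074557399974793 -0.8349165873404368 [-0.088  0.622  0.011] 7.8083
40 False 40.27226728970864 F XYa 0.13604712893825946 -0.17726281630560164 -1.0933051321057048 [-0.06   0.625 -0.01 ] 8.3333
60 False 60.19367455103548 F XYa 0.046427946681870925 -1.3575232649782096 -0.6888768074677697 [-0.101  0.591  0.022] 8.9833
```

View pics/w5z.png

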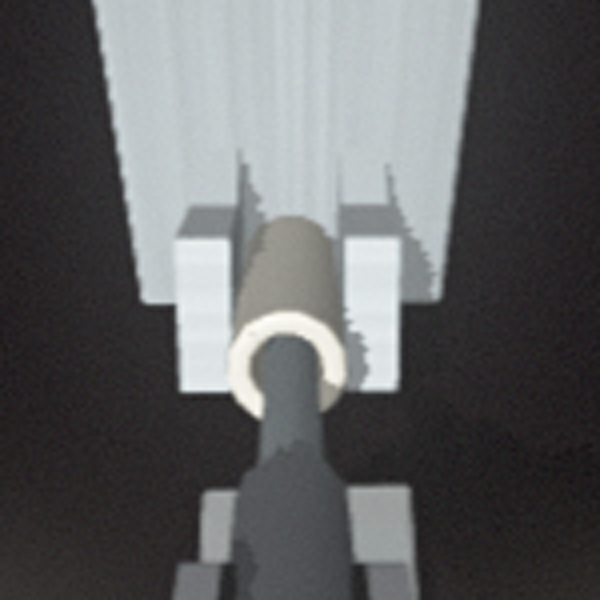

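Run:
```python
from h import *
o2,a=ori(np.radians(35)); M=R.from_euler('xyz',o2).as_matrix()
p=bot.get_state()["tcp_pos"]; 
hit=bot.movel(p-a*65,o2,max_speed=40,threshold=12); s=bot.get_state()
F=s["contact_force"]
print(hit,(p-s["tcp_pos"])@a+60.2,"F XYa",F@M[:,0],F@M[:,1],F@a,s["wrist_torque"],s["t"],s["tcp_pos"])
z=lambda im,x0,y0,w,h,k,f: cv2.imwrite(f,cv2.resize(im[y0:y0+h,x0:x0+w],None,fx=k,fy=k,interpolation=cv2.INTER_CUBIC))
z(imaging.capture("wrist"),180,100,150,150,4,"pics/w6z.png")
z(imaging.capture("side"),200,150,80,70,8,"pics/s6z.png")
```

```text
True 102.7374750412154 F XYa 0.5136697447555253 -0.2552524724488879 12.395467603841833 [-0.143  0.677 -0.051] 10.075 [587.875  10.85  135.533]
```

View pics/w6z.png

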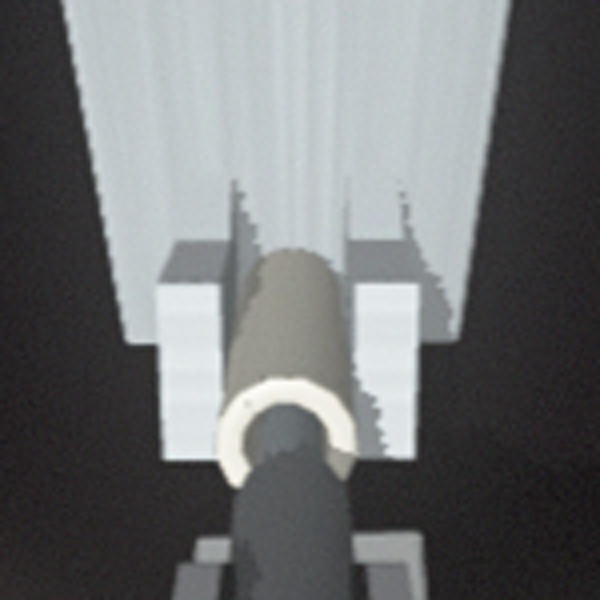

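View pics/s6z.png

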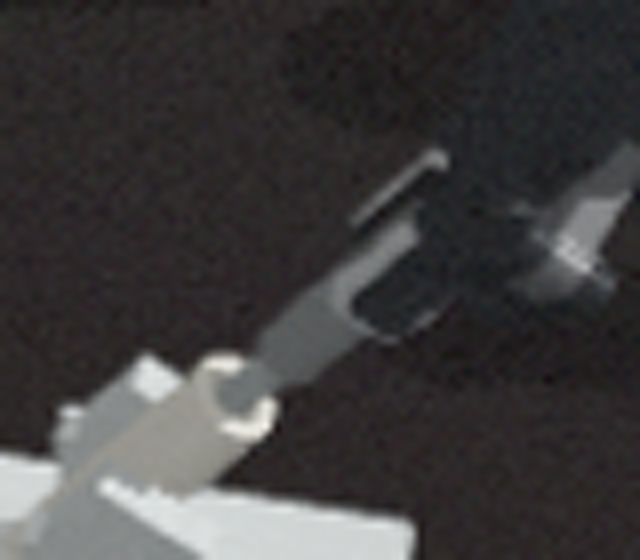

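Run:
```python
from h import *
o2,a=ori(np.radians(35))
bot.grip(0.55); p=bot.get_state()["tcp_pos"]
bot.movel(p+a*75,o2,max_speed=120)
s=bot.get_state(); print(s["t"],s["tcp_pos"],s["contact_force"])
C=cam("wrist"); m=np.array([609.5,15.5,106])
im=imaging.capture("wrist");cv2.imwrite("pics/w7.png",im)
z=lambda im,x0,y0,w,h,k,f: cv2.imwrite(f,cv2.resize(im[y0:y0+h,x0:x0+w],None,fx=k,fy=k,interpolation=cv2.INTER_CUBIC))
z(im,180,100,150,150,4,"pics/w7z.png")
z(imaging.capture("side"),180,130,120,100,6,"pics/s7z.png")
```

```text
11.3667 [544.215   4.875 195.849] [-0.618  1.307 -0.034]
```

View pics/w7z.png

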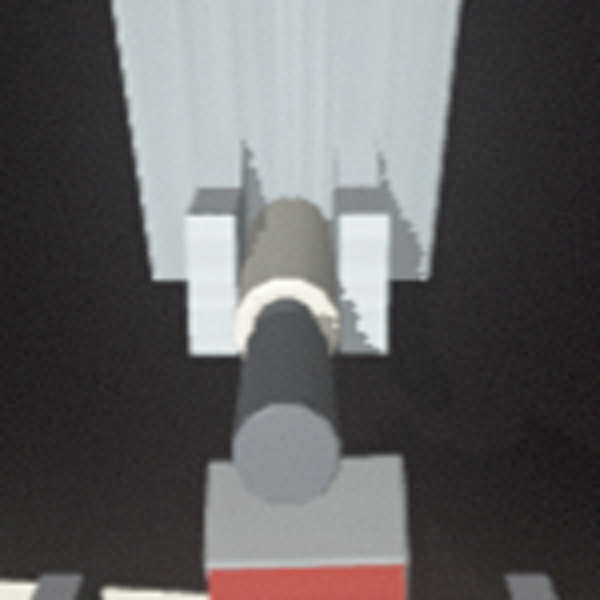

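View pics/s7z.png

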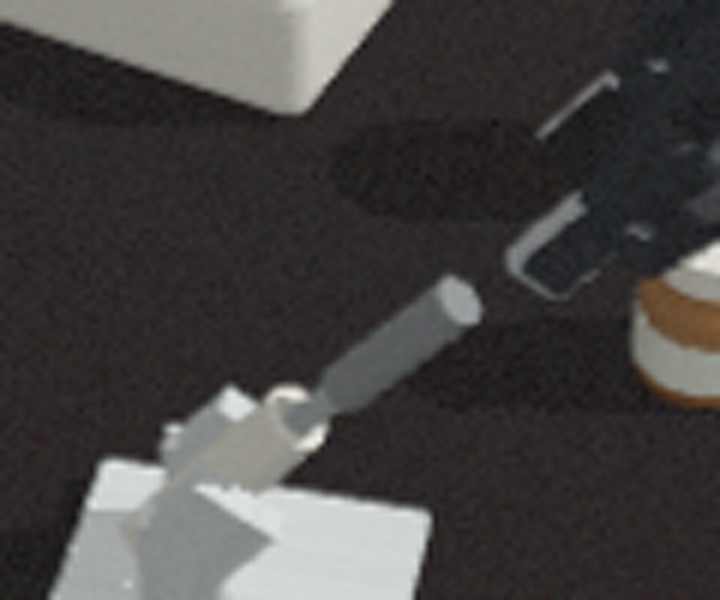

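Run:
```python
from h import *
o2,a=ori(np.radians(35)); M=R.from_euler('xyz',o2).as_matrix()
C=cam("wrist");S=cam("side")
f=lambda x,y,x0,y0,k:np.array((x0+(x+.5)/k-.5,y0+(y+.5)/k-.5))
print("obs wrist top",f(286,454,180,100,4),"mouth",f(287,329,180,100,4),"side top",f(461,301,180,130,6),"mouth",f(298,416,180,130,6))
for ax in (0,-3,-6):
    m=np.array([609.5,15.5,106])+1.5*M[:,0]-1.3*M[:,1]+ax*a
    for h in (80,88,96): print(ax,h,proj(C,m),proj(C,m+a*h),"side",proj(S,m+a*h)-proj(S,m))
```

```text
obs wrist top [251.125 213.125] mouth [251.375 181.875] side top [256.417 179.75 ] mouth [229.25  198.917]
0 80 [251.321 184.328] [250.793 219.136] side [ 22.796 -19.006]
0 88 [251.321 184.328] [250.719 224.048] side [ 25.239 -21.043]
0 96 [251.321 184.328] [250.638 229.341] side [ 27.715 -23.107]
-3 80 [251.336 183.378] [250.82  217.384] side [ 22.688 -18.917]
-3 88 [251.336 183.378] [250.747 222.164] side [ 25.12  -20.944]
-3 96 [251.336 183.378] [250.669 227.309] side [ 27.583 -22.998]
-6 80 [251.35  182.446] [250.846 215.678] side [ 22.582 -18.828]
-6 88 [251.35  182.446] [250.775 220.33 ] side [ 25.001 -20.845]
-6 96 [251.35  182.446] [250.699 225.334] side [ 27.453 -22.889]
```

Run:
```python
from h import *
o,_=ori(0)
print(solve_ik([508,-292,240],o))
bot.move_ptp([508,-292,240],o)
s=bot.get_state(); print(s["t"],s["tcp_pos"])
C=cam("wrist");im=imaging.capture("wrist");cv2.imwrite("pics/w8.png",im)
print(C[1],proj(C,[508,-292,120]))
```

```text
[-0.648  0.377 -0.043  1.151  0.    -0.792]
12.6083 [ 507.945 -291.115  239.077]
[ 427.323 -302.038  402.432] [250.728 180.174]
```

View pics/w8.png

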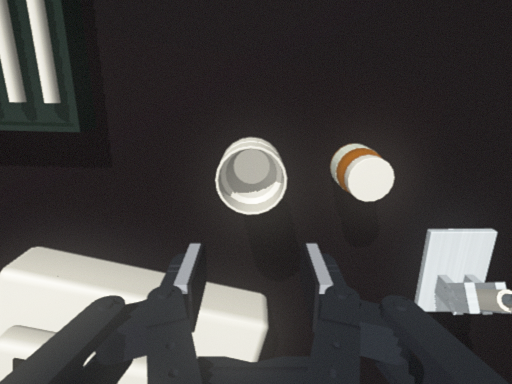

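Run:
```python
from h import *
im=cv2.imread("pics/w8.png")
cv2.imwrite("pics/w8z.png",cv2.resize(im[125:225,200:300],None,fx=6,fy=6,interpolation=cv2.INTER_CUBIC))
C=cam("wrist"); P=np.array([508,-292,120])
for t in np.linspace(0,2*np.pi,5)[:4]: print(proj(C,P+33*np.array([np.cos(t),np.sin(t),0])))
```

```text
[245.436 212.893]
[285.486 185.021]
[255.615 144.878]
[214.838 175.085]
```

View pics/w8z.png

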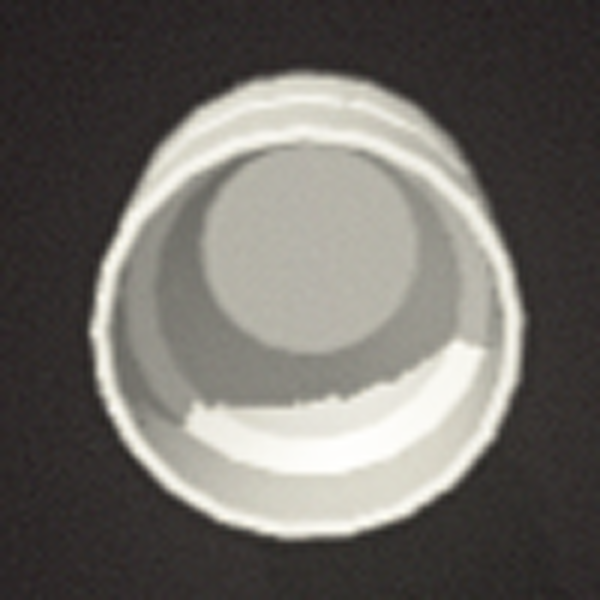

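```bash
cat >> h.py <<'E'
from scipy.optimize import least_squares
def circ(C,bbox,z,r,P0):
    t=np.linspace(0,2*np.pi,121)
    def bb(q):
        pts=np.array([proj(C,[q[0]+r*np.cos(k),q[1]+r*np.sin(k),z]) for k in t]); return np.r_[pts.min(0),pts.max(0)]
    s=least_squares(lambda q:bb(q)-bbox,P0); return s.x,s.fun
E
python3 - <<'E'
from h import *
C=cam("wrist")
for z in (114,120): print(circ(C,[214.75,145.4,286.9,214.25],z,33,[508,-292]))
E
```

```text
(array([ 510.439, -291.226]), array([ 1.141,  0.731, -1.143, -0.929]))
(array([ 508.829, -291.424]), array([ 0.404,  0.1  , -0.405, -0.148]))
```

Run:
```python
from h import *
o,_=ori(0)
bot.move_ptp([580,185,215],o); bot.grip(1.0)
s=bot.get_state(); print(s["t"],s["tcp_pos"])
C=cam("wrist");im=imaging.capture("wrist");cv2.imwrite("pics/w9.png",im)
print(proj(C,[580,185,90]))
cv2.imwrite("pics/w9z.png",cv2.resize(im[125:225,200:300],None,fx=6,fy=6,interpolation=cv2.INTER_CUBIC))
```

```text
14.8833 [580.065 184.769 215.002]
[252.116 178.415]
```

View pics/w9z.png

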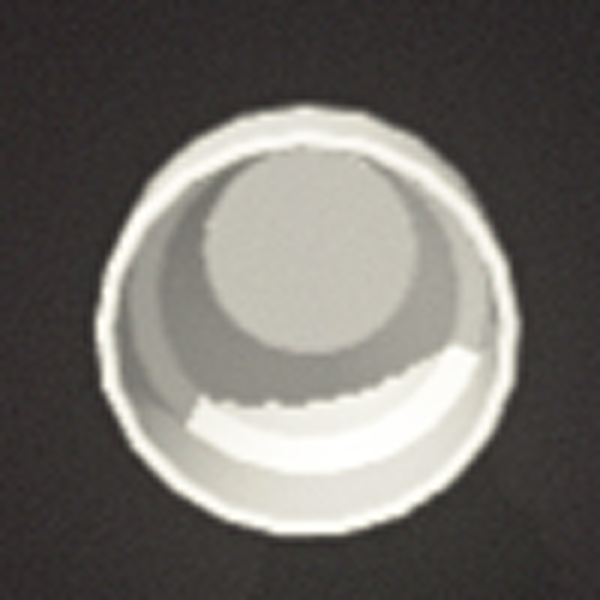

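View pics/w9.png

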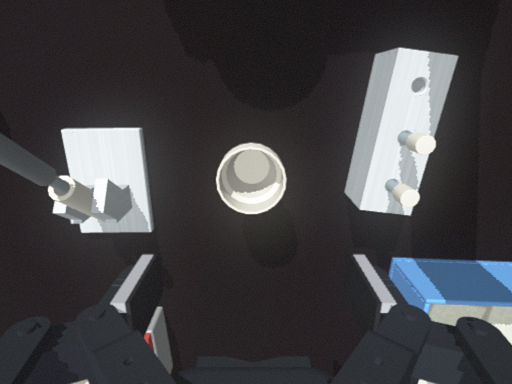

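Run:
```python
from h import *
C=cam("wrist")
q,r=circ(C,[215.6,146.1,286.25,213.9],90,33,[580,185]); print(q,r)
b=bot.get_state()["contact_force"]
hit=bot.movel([q[0],q[1],54],max_speed=130,threshold=8); s=bot.get_state(); print(hit,s["tcp_pos"],s["contact_force"]-b)
if not hit:
    bot.grip(0.6,effort=35); s=bot.get_state(); print(s["t"],s["opening"],s["tcp_pos"],s["contact_force"]-b,s["wrist_torque"])
    cv2.imwrite("pics/side10.png",imaging.capture("side")[200:384,120:300].repeat(3,0).repeat(3,1))
```

```text
[582.767 184.364] [ 0.362  0.254 -0.362 -0.32 ]
False [583.476 184.506  54.867] [-0.034 -0.842 -0.183]
16.6667 0.766817767791772 [584.038 184.563  55.609] [ 0.13  -0.956  3.721] [-0.07   0.138 -0.007]
```

View pics/side10.png

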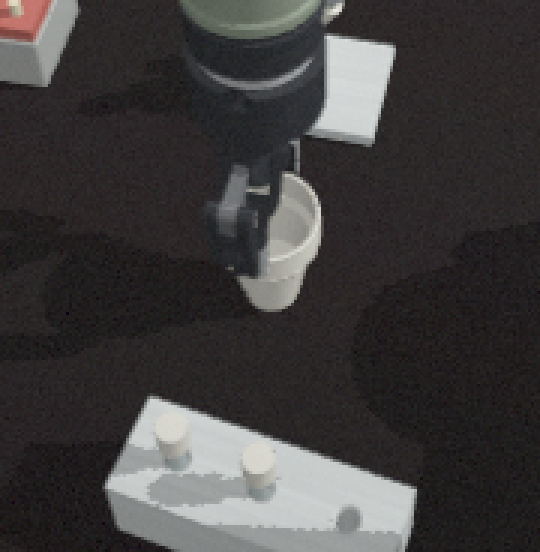

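Run:
```python
from h import *
o,_=ori(0)
p=bot.get_state()["tcp_pos"]
bot.movel([p[0],p[1],300],max_speed=180); s=bot.get_state(); print(s["t"],s["opening"],s["tcp_pos"],s["contact_force"])
bot.move_ptp([508.8,-291.4,280],o); s=bot.get_state(); print(s["t"],s["opening"],s["tcp_pos"],s["contact_force"])
C=cam("wrist");im=imaging.capture("wrist");cv2.imwrite("pics/w11.png",im)
print(circ.__name__,proj(C,s["tcp_pos"]+[0,0,34.4]))
cv2.imwrite("pics/side11.png",imaging.capture("side")[60:210,220:370].repeat(4,0).repeat(4,1))
cv2.imwrite("pics/top11.png",imaging.capture("top")[150:290,280:430].repeat(4,0).repeat(4,1))
```

```text
18.2333 0.7614902004075886 [583.449 184.441 298.846] [ 0.295  0.566 -0.35 ]
19.9917 0.7597004239327985 [ 509.324 -290.503  280.065] [ 0.129 -0.592  0.088]
circ [250.762 271.51 ]
```

View pics/w11.png

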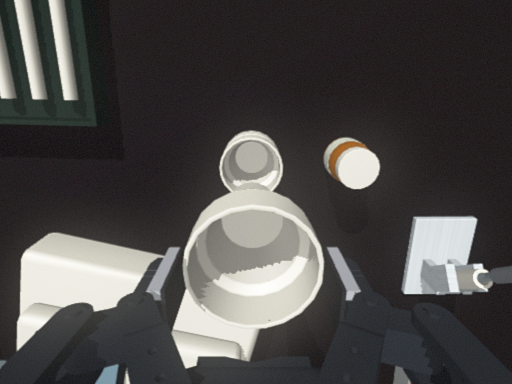

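View pics/side11.png

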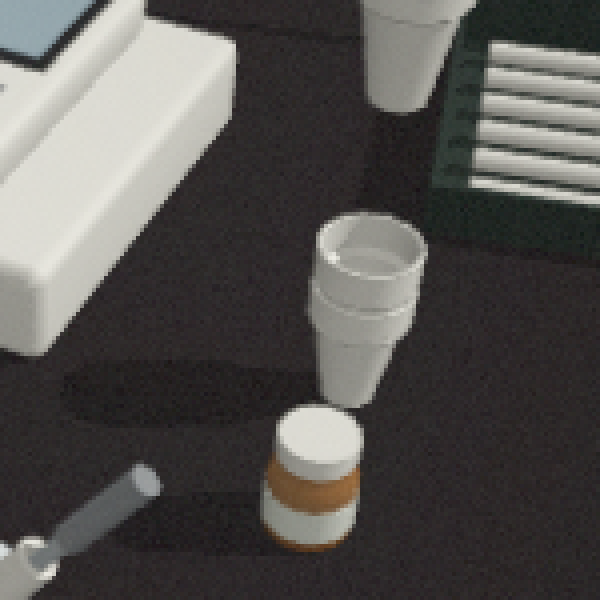

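Run:
```python
from h import *
im=cv2.imread("pics/w11.png")
cv2.imwrite("pics/w11z.png",cv2.resize(im[180:340,170:340],None,fx=4,fy=4,interpolation=cv2.INTER_CUBIC))
cv2.imwrite("pics/w11y.png",cv2.resize(im[120:210,205:305],None,fx=6,fy=6,interpolation=cv2.INTER_CUBIC))
```

```text
(no output)
```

View pics/w11z.png

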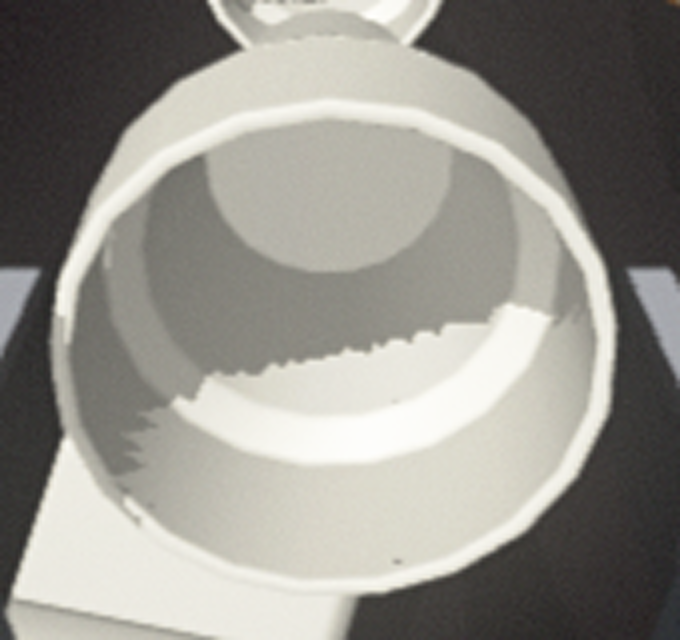

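View pics/w11y.png

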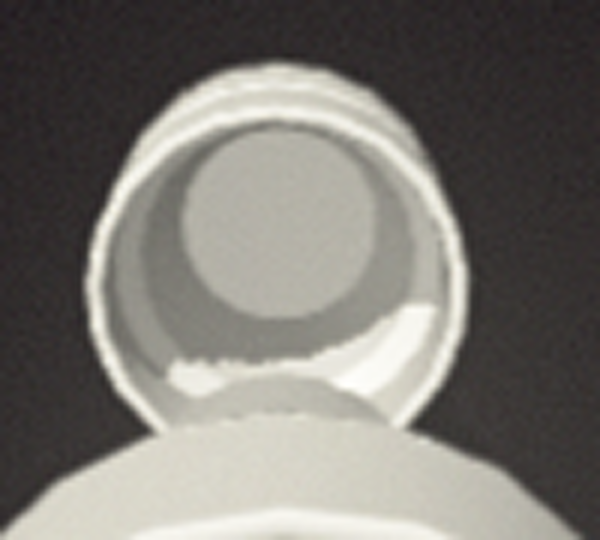

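Run:
```python
from h import *
C=cam("wrist"); s=bot.get_state(); p=s["tcp_pos"]
M=R.from_euler('xyz',s["orientation"]).as_matrix()
q,r=circ(C,[182.4,204.1,323.6,327.9],p[2]+34.4,33,p[:2]); print("held",q,r,"off xy",q-p[:2])
# stack: left/right/top only
t=np.linspace(0,2*np.pi,121)
def bb(q):
    pts=np.array([proj(C,[q[0]+33*np.cos(k),q[1]+33*np.sin(k),120]) for k in t]); return np.r_[pts.min(0),pts.max(0)[0]]
for ob in ([218.8,137.6,282.6],[218.8,138.6,282.6]):
    S=least_squares(lambda q:bb(q)-ob,[509,-291]); print("stack",S.x,S.fun)
```

```text
held [ 508.661 -289.518] [-0.476 -0.153  0.477  0.292] off xy [-0.709  0.959]
stack [ 509.487 -291.786] [ 0.348 -0.021 -0.348]
stack [ 510.485 -291.642] [ 0.378 -0.023 -0.379]
```

Run:
```python
from h import *
o,_=ori(0)
print(bot.get_state()["tcp_pos"])
bot.movel([509.8,-292.4,150],o,max_speed=120); bot.dwell(0.3); s=bot.get_state(); print(s["t"],s["tcp_pos"],s["contact_force"])
z=lambda im,x0,y0,w,h,k,f: cv2.imwrite(f,cv2.resize(im[y0:y0+h,x0:x0+w],None,fx=k,fy=k,interpolation=cv2.INTER_CUBIC))
z(imaging.capture("side"),250,60,130,110,5,"pics/s12.png");z(imaging.capture("top"),300,160,120,110,5,"pics/t12.png")
```

```text
[ 509.37  -290.477  280.063]
21.675 [ 509.985 -292.547  150.413] [-0.395 -0.226 -0.384]
```

View pics/s12.png

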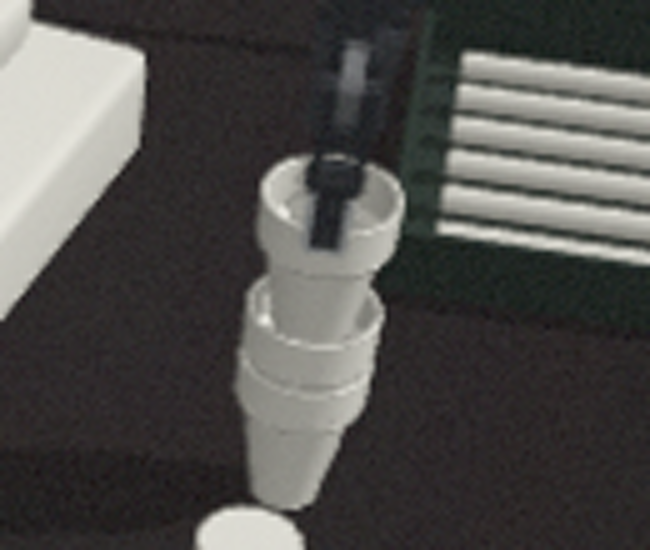

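Run:
```python
from h import *
o,_=ori(0)
b=bot.get_state()["contact_force"]
for zz in (135,112):
    hit=bot.movel([509.8,-292.4,zz],o,max_speed=30,threshold=5); s=bot.get_state(); print(hit,s["t"],s["tcp_pos"],s["contact_force"]-b,s["wrist_torque"])
    if hit: break
z=lambda im,x0,y0,w,h,k,f: cv2.imwrite(f,cv2.resize(im[y0:y0+h,x0:x0+w],None,fx=k,fy=k,interpolation=cv2.INTER_CUBIC))
z(imaging.capture("side"),250,60,130,110,5,"pics/s13.png");z(imaging.capture("top"),300,160,120,110,5,"pics/t13.png")
```

```text
False 22.425 [ 509.762 -292.371  134.873] [ 0.215 -0.526  0.588] [ 0.032  0.021 -0.024]
True 23.0583 [ 509.944 -292.167  115.559] [-0.669 -0.076  6.146] [0.228 0.149 0.006]
```

View pics/s13.png

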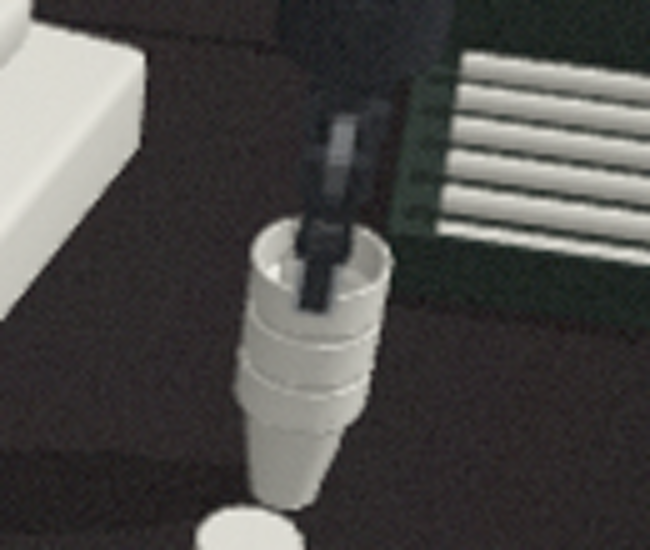

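Run:
```python
from h import *
o,_=ori(0)
bot.grip(1.0); p=bot.get_state()["tcp_pos"]
bot.movel([509.5,-292.0,p[2]],o,max_speed=30) if False else None
bot.movel([p[0],p[1],270],max_speed=100); s=bot.get_state(); print(s["t"],s["tcp_pos"],s["contact_force"])
C=cam("wrist");im=imaging.capture("wrist")
bot.movel([p[0]-130,p[1],290],max_speed=150)
z=lambda im,x0,y0,w,h,k,f: cv2.imwrite(f,cv2.resize(im[y0:y0+h,x0:x0+w],None,fx=k,fy=k,interpolation=cv2.INTER_CUBIC))
z(im,190,110,120,120,5,"pics/w14.png")
np.savez("pics/c14.npz",K=C[0],p=C[1],R=C[2])
S=imaging.capture("side");z(S,250,60,130,110,5,"pics/s14.png");z(S,180,130,120,100,6,"pics/s14r.png");z(imaging.capture("top"),200,130,200,120,4,"pics/t14.png")
print(bot.get_state()["t"])
```

```text
25.2 [ 508.704 -291.52   269.294] [-0.072  0.068 -0.768]
26.375
```

View pics/w14.png

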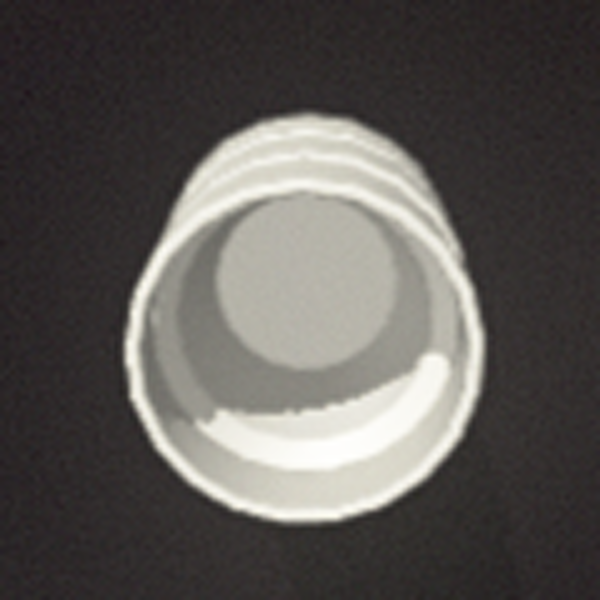

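View pics/s14.png

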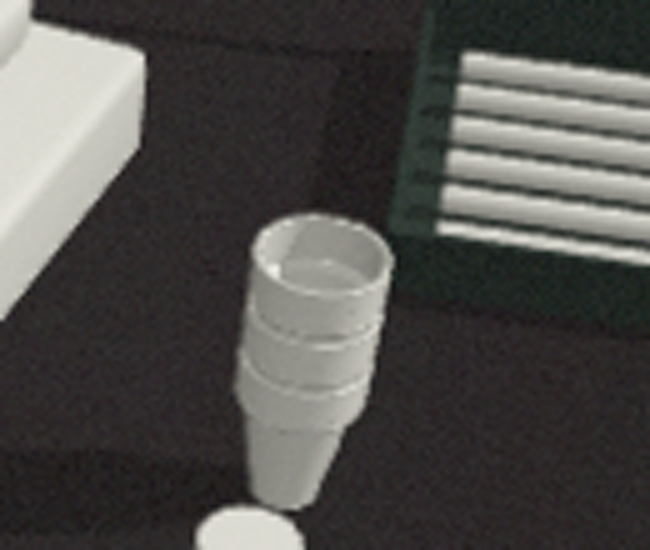

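View pics/s14r.png

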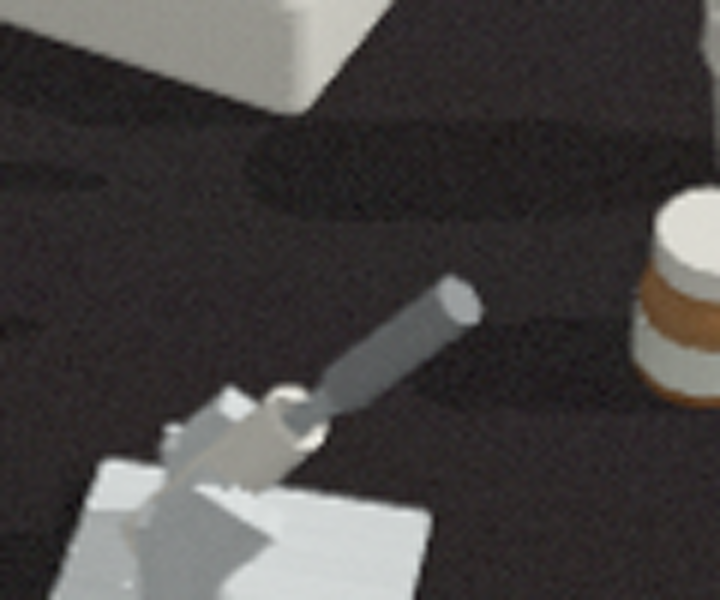

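View pics/t14.png

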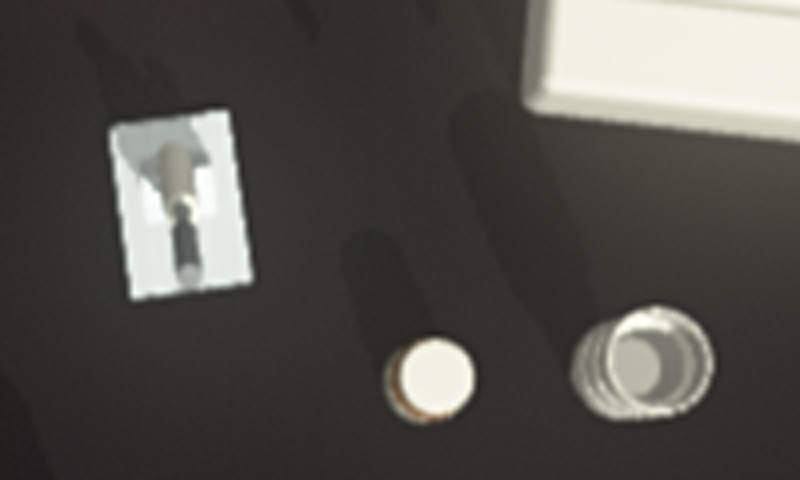

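Run:
```python
from h import *
bot.dwell(0.5); s=bot.get_state(); print(s["t"],s["contact_force"]); bot.sign_off()
```

```text
26.875 [ 0.125 -0.78   0.45 ]
the job is handed in; nothing more can be done
```

I put the stirring rod in the slanted tube, nested the single cup in the stack, and handed the job in at about 26.9 s of the 72 s. `sign_off` gives no verdict, so the results below are my own checks.

- **Rod:** It went about 95 mm into the tube with almost no sideways force, then stopped on a purely axial 12 N contact. In the side view the length still sticking out is 33.2 px, against 32.7 px predicted for fully home. It looks unchanged in the final side view. It rests tilted roughly 2–3° inside the bore, within the 0.12 rad (about 7°) limit.
- **Cup:** It seated with a 6 N contact at a tool height of 115.6 mm. That is 60 mm above the pick height (55.6 mm), as nesting requires. The last wrist, side and top pictures show three evenly spaced, concentric collars, with the stack upright.
- **Jar and vials:** The jar looks unmoved in the last pictures. The vials were standing normally at my last view of them, when I gripped the cup. The robot is clear of everything.
- **Disagreements:** The fixed side and top cameras disagreed by 2–8 mm, and they gave the tube mouth height as about 97–100 mm against the stated 106 mm. I aligned the rod using the wrist camera and the rod tip seen next to the mouth, and found the depth by contact. After release, the rod top sat about 3 px off its expected place in the wrist view even after allowing for the tilt, so that check was looser than the side view.

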